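Trace the quartz vein for a buyer

TASK

Show a buyer the white quartz vein in the slate slab on the foam pad: touch the green crystal with the fingertips, run them lightly along the raised S-shaped vein, following both of its bends, to the red crystal at its other end, without touching the slate beside the vein or pressing the slab hard into its pad. Finish while still resting the fingertips lightly on the red crystal, and leave the two pebbles and the jar beside the pad where they are.

Things in the scene. Friction and masses are not known exactly. Their poses are not given: they have to be found in the camera images.
- board (a joint): how far the slab has sunk into its foam pad, in m: 0 untouched, growing as it is pressed down, stop at 0.014. The slab only moves straight down and springs back: it begins to sink at about 0.6 N and takes about 0.8 N more per mm (4 mm is about 4 N). Up to 10 mm is light; beyond that is too hard
- pad: blue foam pad, 180 x 120 x 28 mm, fixed to the table; origin at the centre of its underside, x along its length towards the red crystal, z up. On it lies the grey slate slab (irregular, about 165 x 105 mm, its flat face 45 mm above the table, on a thin plywood board). Along the slab runs the vein: an S-shaped ridge of white quartz, about 10 mm wide, its crest level, 6 mm above the slate face and 51 mm above the table when untouched
- green_crystal: green six-sided crystal, 22 mm across, at the beginning of the vein; its flat top is level with the vein's crest, 8 mm above this origin
- red_crystal: dark red six-sided crystal, 22 mm across, at the other end of the vein; its flat top is level with the vein's crest, 8 mm above this origin
- slate: the grey slate slab itself, without vein and crystals; origin at its centre, 17 mm below its flat face, turned as the pad
- vein_b: the vein's first bend; white quartz, one continuous ridge with its neighbours. Origin at the slab's centre, not on the vein (use the trace points)
- vein_c: the vein's middle stretch, where it crosses the slab's centre line; white quartz, one continuous ridge with its neighbours. Origin at the slab's centre, not on the vein (use the trace points)
- vein_d: the vein's second bend; white quartz, one continuous ridge with its neighbours. Origin at the slab's centre, not on the vein (use the trace points)
- trace_0 (a point): centre of the green crystal's flat top; straight lines from each trace point to the next stay within 4 mm of the crest's centre line. z up
- trace_1 (a point): point 1 of 7 on the vein's crest, counted from the green crystal to the red one; straight lines from each trace point to the next stay within 4 mm of the crest's centre line. z up
- trace_2 (a point): point 2 of 7 on the vein's crest, counted from the green crystal to the red one; straight lines from each trace point to the next stay within 4 mm of the crest's centre line. z up
- trace_3 (a point): point 3 of 7 on the vein's crest, counted from the green crystal to the red one; straight lines from each trace point to the next stay within 4 mm of the crest's centre line. z up
- trace_4 (a point): point 4 of 7 on the vein's crest, counted from the green crystal to the red one; straight lines from each trace point to the next stay within 4 mm of the crest's centre line. z up
- trace_5 (a point): point 5 of 7 on the vein's crest, counted from the green crystal to the red one; straight lines from each trace point to the next stay within 4 mm of the crest's centre line. z up
- trace_6 (a point): point 6 of 7 on the vein's crest, counted from the green crystal to the red one; straight lines from each trace point to the next stay within 4 mm of the crest's centre line. z up
- trace_7 (a point): point 7 of 7 on the vein's crest, counted from the green crystal to the red one; straight lines from each trace point to the next stay within 4 mm of the crest's centre line. z up
- trace_8 (a point): centre of the red crystal's flat top; straight lines from each trace point to the next stay within 4 mm of the crest's centre line. z up
- agate_b: bystander: orange-red pebble, 32 x 38 x 24 mm, loose on the table beside the pad; origin at the centre of its underside
- river_b: bystander: small pale pebble, 26 x 34 x 20 mm, loose on the table beside the pad; origin at the centre of its underside
- sample_jar_1: bystander: clear jar with black cap, 47 mm across, 63 mm high, loose on the table on the pad's other side; origin at the centre of its underside
There are look-alikes about, which are no part of the job. What is shaped like the pad but orange is not meant.

How it is judged:
By the outcome, as a careful person would: the job done as asked, in the order asked, and still so for the second after the job is handed in, while the arm keeps its last pose, push and grip.
It also fails if it takes over 38 s, if anything falls off the work surface, if the arm or the gripper's body presses on something with over 40 N, if the wrist force passes 120 N, or if a joint passes its speed limit or range.

ROBOT

A 6-joint arm with a two-finger parallel gripper is mounted at the origin on a cart in front of the work surface, level with it; the furniture and walls round the work are solid. World frame = base frame: x ahead of the robot, y to its left, z up, the work surface at z = 0. Lengths are in m, angles in rad, forces in N, time in s.
With the tool pointing down it reaches from about 0.375 to 0.9 m from the base axis. Payload 3.1 kg.
Tool frame: the origin (TCP) lies midway between the tips of the shut fingers; the grasp point (between the pads) lies 19 mm behind it; z points along the fingers, y is the line along which they close (so a half turn about z gives the same grasp; the last joint's range is limited). The gripper opens to 85 mm and grips with 20 to 120 N. Pads are 22 mm wide; open, the fingers measure 114 mm over their backs; the gripper's body (76 mm by 85 mm) begins 54 mm behind the grasp point. The pads swing forward as they close: fully open they stand 13 mm farther back than shut.
Start: joints at [1.163, 0.527, 1.433, -0, 1.181, -0.178], TCP at [0.142, 0.609, 0.231] pointing down, gripper open.
Joint ranges: [-3.08, 3.08], [-0.75, 2.2], [0.22, 2.44], [-1.43, 4.57], [0, 2.65], [-2.85, 2.85]. Speed limits (rad/s): [2.79, 2.79, 3.14, 3.14, 3.14, 3.14].

INTERFACE

Orientations are given as a unit quaternion [x, y, z, w].
In Python, from station import manip gives the robot as it stands.
- The arm moves only by the tool step_arm, never from a script. Its argument "targets" is text: rows parted by semicolons, each of 4 numbers parted by spaces: the shift along the tool's x, y, z in mm, then the turn about the tool's z in degrees. A call has 1 to 12 rows; each row is the pose to reach, as a shift and turn from the pose commanded when the call began, along the tool's axes at that moment; what a row does not reach only later rows make up. A row lasts 1/10 s, in which the tool goes at most 50 mm and 8.59 degrees, less where a joint would pass 70% of its speed; a pose out of reach is approached as far as the arm can. A call with a gripper value outside its range is refused whole. "gripper" is the closure, from 0 (fully open) to 1 (shut), set as the call begins (left out, the last holds). The fingers move at their own pace and stop on an object; "squeeze" is the grip in N (left out, the last holds). Time passes only in rows, so rows that repeat a pose let the fingers close. It gives the time, the measured TCP pose, the force, the opening and the grip force at its end, in the units of the state.
- manip.sense(): the state, without advancing time (a new reading comes with each control period).
- manip.snapshot(name): name is "side" or "top"; returns the picture (420x560x3 uint8, red, green, blue); there is no depth.
- manip.get_calibration(name): a dict with "fov_y" (degrees; the focal length in pixels is half the picture's height over the tangent of half this angle, whatever the lens; pixels are square), "cx", "cy" (the principal point, pixels), "k1" (the pictures are not rectified: a ray, as slopes to the right and down, at radius r is drawn at 1 + k1 r^2 times it, then the intrinsics apply), "extrinsics" (4x4, takes a point from camera to world coordinates). Camera axes: x right, y down, z forward; pixel columns grow to the right and rows downward; lengths in m; the calibration is good to about 2 mm. A picture is of the moment at which its call begins. get_calibration takes no time and is no camera call.
- manip.sign_off(): hands the job in; it is judged then, once.
Trained networks look in the newest picture that a camera, given by its name, has taken for a name from the list of things; names that differ only in an ending like _2 or _b are one class to them, and where a whole thing is asked for, a point or a joint stands for the part that bears it (a point fixed in the world has none). Each returns a list of dicts, best first, with "p" (0 to 1); they miss things now and then, are a little off and sometimes report something else, mostly with a low value. They report only what shows in the picture. A call takes as long as a camera call. They do not tell look-alikes from the thing itself.
- manip.recognise(camera, query): "position" ([column, row] in pixels, amid what is visible of it).
- manip.masks_of(camera, query): "pixels" (420x560 bool, what is visible of it) and "position" ([column, row] in pixels, amid what is visible of it).
- manip.mark_of(camera, query): "position" ([column, row] in pixels: a listed point, or the origin of a listed thing).
The state is a dict: "t": time; "q": joint angles; "qd": joint speeds; "tau": joint torques, N m; "tcp_pos": TCP position; "tool_rot": TCP orientation; "force": force on the tool from outside, world axes, zero at the start; "ft_torque": the same for the moment, N m; "finger_gap": opening from 0.0 (shut) to 1.0 (fully open); "gripper_force": force on a finger pad.
Only numpy, scipy, OpenCV 4.12 (cv2) and the standard library are available. Lean on these libraries where they do the work, as an engineer would, in place of code of your own. Each camera call takes 0.05 s, during which the arm holds its last target. There are 200 camera calls.

## Working session

There is one attempt and no reset: what is moved stays moved. The work goes in short steps, Python scripts to look and compute and a tool call to move; the robot and the scene stay as the last step left them, time stands still between calls to the robot, and variables do not carry over. Pictures are saved under pics/ and viewed, at most 10 in all, crops included, and the job is handed in when it is done.

Besides the shell and the picture viewer there is one more tool, called after "Emit:" as name(argument=value, ...), one argument or row to a line, values as JSON. step_arm: Moves the arm, as the interface text tells. Its arguments: {"type":"object","properties":{"targets":{"type":"string"},"gripper":{"type":"number"},"squeeze":{"type":"number"}},"required":["targets"]}

```bash
mkdir -p pics; cat > h.py <<'E'
import numpy as np, cv2
from station import manip
def cal(n):
    c=manip.get_calibration(n); f=210/np.tan(np.radians(c["fov_y"])/2)
    return f,c["cx"],c["cy"],c["k1"],np.array(c["extrinsics"])
def ray(n,p):
    f,cx,cy,k1,E=cal(n); d=np.array([(p[0]-cx)/f,(p[1]-cy)/f]); u=d.copy()
    for _ in range(30): u=d/(1+k1*(u@u))
    return E[:3,3],E[:3,:3]@np.array([u[0],u[1],1])
def onz(n,p,z):
    o,d=ray(n,p); return o+d*(z-o[2])/d[2]
def proj(n,P):
    f,cx,cy,k1,E=cal(n); q=E[:3,:3].T@(np.array(P)-E[:3,3]); u=q[:2]/q[2]; u=u*(1+k1*(u@u)); return u*f+[cx,cy]
def tri(p1,p2,a="side",b="top"):
    o1,d1=ray(a,p1);o2,d2=ray(b,p2); d1/=np.linalg.norm(d1);d2/=np.linalg.norm(d2)
    s=np.linalg.lstsq(np.c_[d1,-d2],o2-o1,rcond=None)[0]
    A=o1+s[0]*d1;B=o2+s[1]*d2; return (A+B)/2,np.linalg.norm(A-B)
E
python3 - <<'E'
from h import *
for n in("side","top"):
    im=manip.snapshot(n); cv2.imwrite(f"pics/{n}0.png",im[:,:,::-1]); print(n,np.round(cal(n)[4][:3,3],3),cal(n)[:4])
    for k in ["pad","green_crystal","red_crystal"]+[f"trace_{i}" for i in range(9)]:
        print(n,k,[(round(r["p"],2),np.round(r["position"],1).tolist(),np.round(onz(n,r["position"],0.051)[:2],3).tolist()) for r in manip.mark_of(n,k)][:3])
s=manip.sense();print(s)
E
```

```text
side [0.492 0.842 0.494] (np.float64(481.0735495116981), 266.7017220963465, 206.74877993580566, 0.038879805192118005)
side pad [(0.73, [273.6, 209.2], [0.494, 0.061])]
side green_crystal [(0.44, [216.1, 297.2], [0.576, 0.312]), (0.41, [289.5, 208.5], [0.464, 0.059])]
side red_crystal [(0.58, [260.0, 174.9], [0.523, -0.088])]
side trace_0 [(0.92, [285.6, 191.9], [0.47, -0.008]), (0.92, [196.5, 262.6], [0.615, 0.229]), (0.9, [222.8, 270.4], [0.572, 0.249])]
side trace_1 [(0.92, [285.6, 191.9], [0.47, -0.008]), (0.92, [196.5, 262.6], [0.615, 0.229]), (0.9, [222.8, 270.4], [0.572, 0.249])]
side trace_2 [(0.92, [285.6, 191.9], [0.47, -0.008]), (0.92, [196.5, 262.6], [0.615, 0.229]), (0.9, [222.8, 270.4], [0.572, 0.249])]
side trace_3 [(0.92, [285.6, 191.9], [0.47, -0.008]), (0.92, [196.5, 262.6], [0.615, 0.229]), (0.9, [222.8, 270.4], [0.572, 0.249])]
side trace_4 [(0.92, [285.6, 191.9], [0.47, -0.008]), (0.92, [196.5, 262.6], [0.615, 0.229]), (0.9, [222.8, 270.4], [0.572, 0.249])]
side trace_5 [(0.92, [285.6, 191.9], [0.47, -0.008]), (0.92, [196.5, 262.6], [0.615, 0.229]), (0.9, [222.8, 
[... 1938 characters left out ...]
1.1], [0.629, 0.189])]
{'t': 1.3, 'q': array([ 1.16351463e+00,  5.27531910e-01,  1.43271351e+00,  1.46628057e-06,
        1.18141405e+00, -1.78501270e-01]), 'qd': array([-0.00018719,  0.00098498, -0.00063643,  0.00062511, -0.0003369 ,
        0.00173829]), 'tau': array([ 1.00028192e-03, -4.42324662e+01, -1.78419721e+01, -1.50272340e-04,
        8.59202974e-04, -1.30177366e-05]), 'tcp_pos': array([0.14170114, 0.60868845, 0.23128646]), 'tool_rot': array([ 1.14141185e-01,  9.93464538e-01, -3.17871674e-05, -1.02943011e-05]), 'force': array([ 0.43247864, -0.15222336, -0.84159026]), 'ft_torque': array([-0.03608486, -0.02841789, -0.02527589]), 'gripper_force': 0.0, 'finger_gap': 0.9981900047669804}
```

View pics/top0.png

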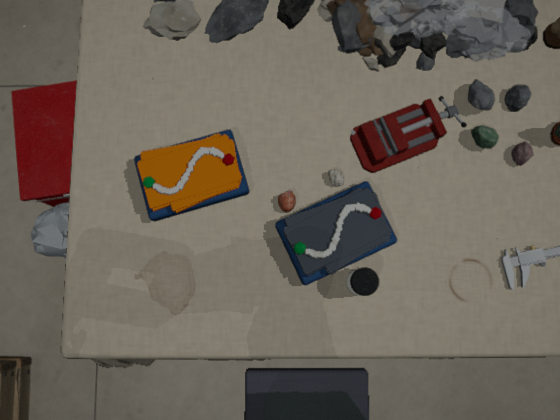

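View pics/side0.png

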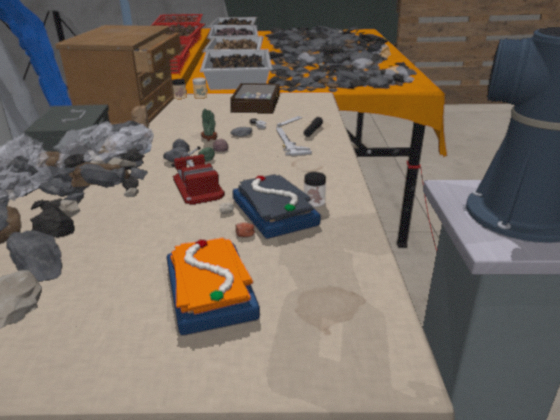

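The top view shows the slate slab, with its green crystal near (300,248), red crystal near (376,213) and the S-vein between them. The orange look-alike is at the left. The side view shows slate green near (290,208) and red near (260,179). The jar is near (365,281) in the top view.

```bash
cat > seg.py <<'E'
from h import *
from scipy.ndimage import label
def blobs(n,im,box):
    hsv=cv2.cvtColor(im,cv2.COLOR_RGB2HSV).astype(int); H,S,V=hsv[...,0],hsv[...,1],hsv[...,2]
    m=np.zeros(H.shape,bool); x0,y0,x1,y1=box; m[y0:y1,x0:x1]=1
    out={}
    for k,c in dict(white=(S<45)&(V>140),green=(H>40)&(H<85)&(S>110),red=((H<8)|(H>170))&(S>130)).items():
        l,nn=label(c&m,np.ones((3,3))); sz=np.bincount(l.ravel())[1:]
        out[k]=l==1+sz.argmax()
    return out
def cen(m): y,x=np.nonzero(m); return np.array([x.mean(),y.mean()])
E
python3 - <<'E'
from seg import *
B={"top":(285,190,390,275),"side":(240,172,312,216)}
R={}
for n in B:
    im=cv2.imread(f"pics/{n}0.png")[:,:,::-1].copy(); R[n]=blobs(n,im,B[n])
    print(n,{k:(int(m.sum()),cen(m).round(1).tolist(),onz(n,cen(m),.051).round(4).tolist()) for k,m in R[n].items()})
    v=im.copy()
    for k,c in dict(white=(255,0,255),green=(255,255,0),red=(0,255,255)).items(): v[R[n][k]]=c
    x0,y0,x1,y1=B[n]; z=np.hstack([a[y0:y1,x0:x1,::-1] for a in(im,v)]); s=780/z.shape[1]
    cv2.imwrite(f"pics/seg_{n}.png",cv2.resize(z,None,fx=s,fy=s,interpolation=0))
a=cv2.imread("pics/seg_top.png");b=cv2.imread("pics/seg_side.png")
z=np.vstack([a,b]); f=min(1,598/z.shape[0]); cv2.imwrite("pics/seg.png",cv2.resize(z,None,fx=f,fy=f,interpolation=cv2.INTER_AREA))
for k in("green","red"): print(k,tri(cen(R["side"][k]),cen(R["top"][k])))
for n in("top","side"):
  y,x=np.nonzero(R[n]["white"]); W=np.array([onz(n,p,.051)[:2] for p in np.c_[x,y]])
  g,r=[onz("top",cen(R["top"][k]),.051)[:2] for k in("green","red")]
  e=(r-g)/np.linalg.norm(r-g); q=np.array([-e[1],e[0]]); s=(W-g)@e; t=(W-g)@q
  print(n,"span",np.linalg.norm(r-g),[(k*5,round(1e3*np.mean(t[abs(s*1e3-k*5)<2.5]),1)) for k in range(-1,26) if (abs(s*1e3-k*5)<2.5).sum()>2])
E
```

```text
top {'white': (206, [348.6, 215.6], [0.5181, -0.034, 0.051]), 'green': (122, [299.3, 247.8], [0.4645, 0.0487, 0.051]), 'red': (105, [375.4, 212.7], [0.5228, -0.0788, 0.051])}
side {'white': (468, [281.2, 177.5], [0.4777, -0.0743, 0.051]), 'green': (56, [289.2, 207.1], [0.4646, 0.0536, 0.051]), 'red': (21, [261.2, 177.5], [0.52, -0.075, 0.051])}
green (array([0.46458189, 0.04863128, 0.04822606]), np.float64(0.0003317131143866137))
red (array([ 0.52156368, -0.07903964,  0.04931481]), np.float64(0.0030178315411193324))
top span 0.1402768326272573 [(60, np.float64(-10.1)), (65, np.float64(-7.8)), (70, np.float64(-0.8)), (75, np.float64(5.4)), (80, np.float64(10.9)), (85, np.float64(16.5)), (90, np.float64(20.7)), (95, np.float64(22.7)), (100, np.float64(25.0)), (105, np.float64(26.0)), (110, np.float64(25.3)), (115, np.float64(23.2)), (120, np.float64(20.7)), (125, np.float64(17.7))]
side span 0.1402768326272573 [(45, np.float64(-60.0)), (50, np.float64(-63.3)), (55, np.float64(-61.7)), (60, np.float64(-61.0)), (65, np.float64(-58.5)), (70, np.float64(-58.5)), (75, np.float64(-59.0)), (80, np.float64(-60.6)), (85, np.float64(-61.4)), (90, np.float64(-63.4)), (95, np.float64(-63.9)), (100, np.float64(-64.0)), (105, np.float64(-64.9)), (110, np.float64(-67.8)), (115, np.float64(-70.5)), (120, np.float64(-71.6)), (125, np.float64(-68.4))]
```

View pics/seg.png

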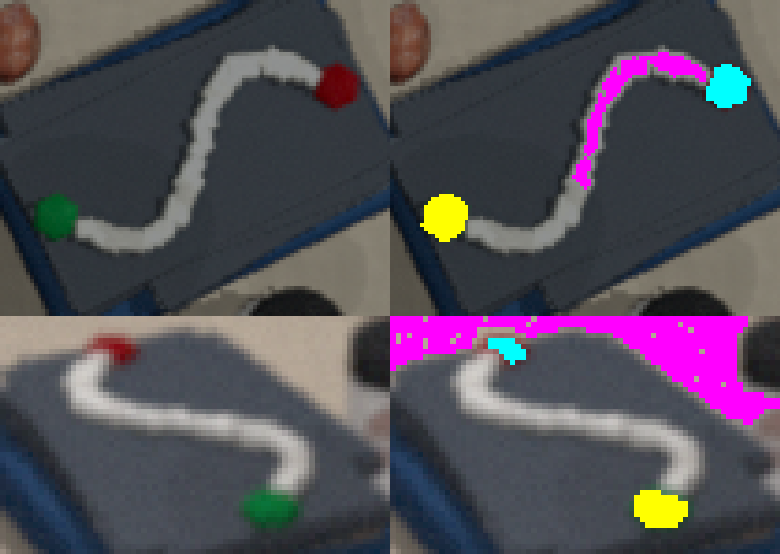

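```bash
cat > path.py <<'E'
from seg import *
from scipy.interpolate import splprep,splev
def curve(n,im,box,g,r,thr):
    hsv=cv2.cvtColor(im,cv2.COLOR_RGB2HSV).astype(int); m=np.zeros(im.shape[:2],bool); x0,y0,x1,y1=box
    m[y0:y1,x0:x1]=True; m&=(hsv[...,1]<50)&(hsv[...,2]>thr)
    l,_=label(m,np.ones((3,3))); k=np.bincount(l.ravel()); k[0]=0; m=l==k.argmax()
    y,x=np.nonzero(m); W=np.array([onz(n,p,.051)[:2] for p in np.c_[x,y]])
    # smooth principal curve started from a pixel-row ordering along the vein (geodesic order from green)
    from scipy.spatial import cKDTree; from scipy.sparse.csgraph import dijkstra
    D=cKDTree(W).sparse_distance_matrix(cKDTree(W),.005).tocsr()
    o=dijkstra(D,indices=np.argmin(np.linalg.norm(W-g,axis=1)))
    b=np.linspace(0,o.max(),16); c=[W[(o>=a)&(o<=z)].mean(0) for a,z in zip(b[:-1],b[1:])]
    P=np.vstack([g,c[1:-1],r]); tck,_=splprep(P.T,s=len(P)*(.0007**2),w=None)
    return m,np.array(splev(np.linspace(0,1,200),tck)).T
E
python3 - <<'E'
from path import *
I={n:cv2.imread(f"pics/{n}0.png")[:,:,::-1].copy() for n in("top","side")}
g,r=np.array([.4646,.0490]),np.array([.5225,-.0788])
mt,ct=curve("top",I["top"],(300,200,377,262),g,r,100)
im=I["side"].copy(); cv2.fillPoly(im,[np.array([[240,170],[312,170],[312,205],[272,174],[262,172],[240,182]])],(0,0,0)) if 0 else None
ms,cs=curve("side",im,(248,178,299,206),g,r,125)
from scipy.spatial import cKDTree
d,i=cKDTree(ct).query(cs); print("pix",mt.sum(),ms.sum(),"side-top dist mm",(d[::20]*1e3).round(1), "mean off",((cs-ct[i])[20:180].mean(0)*1e3).round(1))
L=np.r_[0,np.cumsum(np.linalg.norm(np.diff(ct,axis=0),axis=1))]; print("len",L[-1])
out=[]
for n,mm in(("top",mt),("side",ms)):
    x0,y0,x1,y1={"top":(285,190,390,275),"side":(240,172,312,216)}[n]; s=390/(x1-x0)
    a=cv2.resize(I[n][y0:y1,x0:x1,::-1],None,fx=s,fy=s,interpolation=0); b=a.copy()
    for c,col in((ct,(0,0,255)),(cs,(255,200,0))):
        p=np.array([(proj(n,[*q,.051])+.5-[x0,y0])*s for q in c]).astype(np.int32); cv2.polylines(b,[p],False,col,1)
    b[cv2.resize(mm[y0:y1,x0:x1].astype(np.uint8),b.shape[1::-1],interpolation=0)>0,1]=255
    out.append(np.hstack([a,b]))
w=min(o.shape[1] for o in out); z=np.vstack([o[:,:w] for o in out]); f=min(1,598/z.shape[0]); cv2.imwrite("pics/path.png",cv2.resize(z,None,fx=f,fy=f,interpolation=cv2.INTER_AREA))
np.save("ct.npy",ct);np.save("cs.npy",cs)
E
```

```text
pix 577 273 side-top dist mm [0.  1.3 0.9 1.2 1.4 2.1 1.9 0.6 1.2 1.6] mean off [0.1 0.8]
len 0.1807373897538386
```

View pics/path.png

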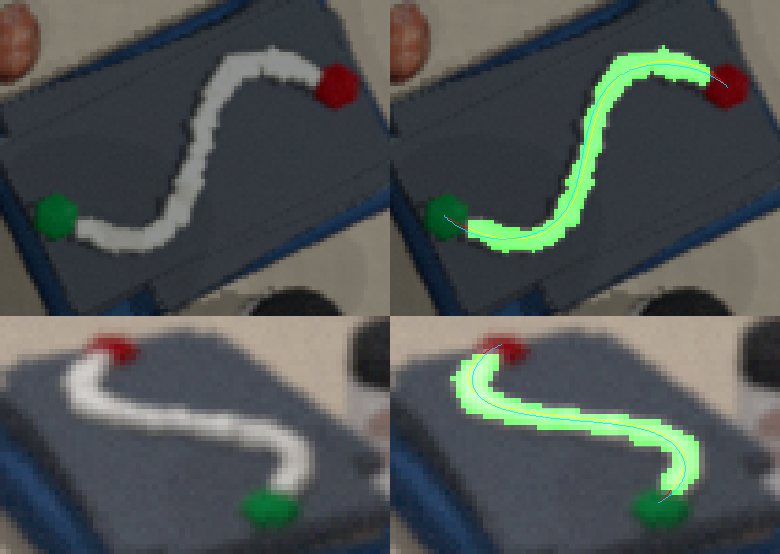

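The top and side vein centre lines agree within about 2 mm, and the overlay sits on the vein in both views. Next I compute the approach.

```bash
cat >> h.py <<'E'
from scipy.spatial.transform import Rotation as Ro
def rel(P,s=None):
    s=s or manip.sense(); return (Ro.from_quat(s["tool_rot"]).inv().apply(np.array(P)-s["tcp_pos"])*1e3).round(1)
E
python3 - <<'E'
from path import *
a,b=np.load("ct.npy"),np.load("cs.npy"); c=.65*a+.35*b
L=np.r_[0,np.cumsum(np.linalg.norm(np.diff(c,axis=0),axis=1))]
u=np.linspace(0,L[-1],200); c=np.c_[np.interp(u,L,c[:,0]),np.interp(u,L,c[:,1])]; np.save("c.npy",c)
print(L[-1],c[::25].round(4).tolist(),c[-1]); print(rel([*c[0],.09]))
E
```

```text
0.18017157840227993 [[0.4647, 0.049], [0.4554, 0.0286], [0.4571, 0.0064], [0.473, -0.0089], [0.4947, -0.0151], [0.5163, -0.0219], [0.5315, -0.0378], [0.5327, -0.0601]] [ 0.52242416 -0.07883824]
[-441.5 -471.8  141.3]
```

Emit:
step_arm(
  targets="-25 -25 0 0;-50 -55 0 0;-80 -85 0 0;-110 -120 0 0;-140 -150 0 0;-170 -180 0 0;-200 -215 0 0;-230 -245 0 0;-260 -278 10 0;-290 -310 20 0;-320 -342 35 0;-350 -374 50 0",
  gripper=1,
  squeeze=20,
)

```text
t: 2.5
tcp_pos: [0.399, 0.1635, 0.1814]
tool_rot: [0.114, 0.993, 0.0, 0.001]
force: [1.0, 0.0, -0.1]
finger_gap: 0.001
gripper_force: 0.0
```

```bash
python3 -c "
from h import *
s=manip.sense();c=np.load('c.npy');print(s['t'],s['tcp_pos'],s['tool_rot'],s['finger_gap'],s['force'],rel([*c[0],.07],s))"
```

```text
2.5 [0.39897978 0.16353461 0.18136452] [1.14135341e-01 9.93464680e-01 2.82511536e-04 9.86664942e-04] 0.0008240376248526732 [ 1.03524018  0.0197574  -0.07810776] [-89.8 -96.7 111.5]
```

Emit:
step_arm(
  targets="-25 -27 20 0;-50 -54 45 0;-75 -80 70 0;-91.5 -97.8 85 0;-91.5 -97.8 101 0;-91.5 -97.8 111.3 0;-91.5 -97.8 111.3 0;-91.5 -97.8 111.3 0;-91.5 -97.8 111.3 0",
)

```text
t: 3.4
tcp_pos: [0.4649, 0.0496, 0.0707]
tool_rot: [0.114, 0.994, -0.0, 0.001]
force: [-0.2, 0.5, 0.6]
finger_gap: -0.001
gripper_force: 0.0
```

```bash
python3 -c "
from h import *
n='top'
s=manip.sense();c=np.load('c.npy');print(s['t'],s['tcp_pos'],s['tool_rot'],s['finger_gap'],s['force'],rel([*c[0],.051],s))
for n in('side','top'): cv2.imwrite(f'pics/{n}1.png',manip.snapshot(n)[:,:,::-1]); print(n,proj(n,s['tcp_pos']))
a=cv2.imread('pics/top1.png')[180:285,250:400];b=cv2.imread('pics/side1.png')[140:245,220:370]
cv2.imwrite('pics/above.png',cv2.resize(np.hstack([a,b]),(798,280),interpolation=cv2.INTER_CUBIC))
print(manip.sense()['force'])"
```

```text
3.4 [0.4649017  0.04960143 0.07073247] [ 1.13572662e-01  9.93529493e-01 -1.02067843e-05  6.29330858e-04] -0.0010285191334618998 [-0.23451173  0.50111905  0.62221371] [ 0.1 -0.6 19.7]
side [289.0683481  196.84307744]
top [299.30747312 246.48516778]
[ 0.1908215  -1.22660717  0.00336366]
```

View pics/above.png

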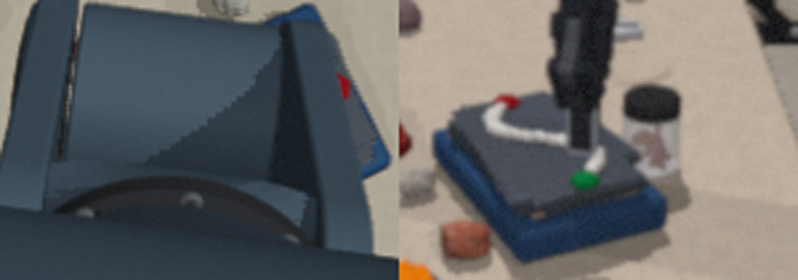

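Side view: the shut fingertips are at about (289,196), as projected, over the green crystal. The top view is blocked by the arm. Now I descend gently.

Emit:
step_arm(
  targets="0 0 5 0;0 0 10 0;0 0 14 0;0 0 17 0;0 0 19 0;0 0 21 0;0 0 22 0;0 0 22.5 0;0 0 22.5 0;0 0 22.5 0;0 0 22.5 0",
)

```text
t: 4.6
tcp_pos: [0.4645, 0.0491, 0.0476]
tool_rot: [0.114, 0.993, -0.0, -0.0]
force: [-0.2, -0.2, 3.5]
finger_gap: 0.003
gripper_force: 1.7
```

```bash
python3 -c "
from h import *
s=manip.sense();c=np.load('c.npy');print(s['t'],s['tcp_pos'],s['tool_rot'],s['force'])
R=Ro.from_quat([.1141412,.9934645,0,0])
# offsets from commanded start: nominal commanded xy is c[0]
d=np.c_[c-c[0],np.zeros(200)]; t=R.inv().apply(d)[:,:2]*1e3
k=np.linspace(0,199,61).round().astype(int)
for j in range(0,60,12): 
  i=k[j:j+13]; q=t[i[1:]]-t[i[0]]; print(';'.join(f'{x:.1f} {y:.1f} 0 0' for x,y in q))
"
```

```text
4.6 [0.46448683 0.04906778 0.04762547] [ 1.14121276e-01  9.93466813e-01 -2.20596311e-05 -1.59703858e-04] [-0.17127676 -0.20946505  3.45952184]
1.1 -2.5 0 0;2.2 -5.9 0 0;2.9 -8.6 0 0;3.5 -11.2 0 0;4.0 -14.8 0 0;4.3 -17.5 0 0;4.4 -20.2 0 0;4.3 -23.8 0 0;4.1 -26.5 0 0;3.7 -29.2 0 0;3.1 -31.9 0 0;2.1 -35.3 0 0
-1.1 -2.5 0 0;-2.3 -4.9 0 0;-4.3 -7.9 0 0;-6.0 -10.0 0 0;-8.0 -11.9 0 0;-10.8 -14.2 0 0;-13.1 -15.7 0 0;-15.5 -16.9 0 0;-18.9 -18.2 0 0;-21.5 -18.9 0 0;-24.2 -19.4 0 0;-27.8 -19.9 0 0
-2.7 -0.2 0 0;-5.4 -0.4 0 0;-9.0 -0.5 0 0;-11.8 -0.5 0 0;-14.5 -0.5 0 0;-18.1 -0.5 0 0;-20.8 -0.5 0 0;-23.5 -0.5 0 0;-26.2 -0.5 0 0;-29.9 -0.7 0 0;-32.6 -0.9 0 0;-35.3 -1.2 0 0
-3.6 -0.6 0 0;-6.2 -1.1 0 0;-8.8 -1.9 0 0;-12.2 -3.2 0 0;-14.7 -4.4 0 0;-17.0 -5.8 0 0;-19.7 -8.1 0 0;-21.6 -10.1 0 0;-23.3 -12.3 0 0;-25.2 -15.3 0 0;-26.4 -17.8 0 0;-27.4 -20.3 0 0
-1.1 -3.4 0 0;-1.7 -6.1 0 0;-2.2 -8.8 0 0;-2.5 -11.5 0 0;-2.6 -15.1 0 0;-2.5 -17.8 0 0;-2.3 -20.5 0 0;-1.6 -24.1 0 0;-0.9 -26.7 0 0;0.1 -29.2 0 0;1.7 -32.5 0 0;3.2 -34.7 0 0
```

Contact is about 3.5 N with roughly 3.4 mm of sink, which counts as light. I start tracing.

Emit:
step_arm(
  targets="1.1 -2.5 0 0;2.2 -5.9 0 0;2.9 -8.6 0 0;3.5 -11.2 0 0;4.0 -14.8 0 0;4.3 -17.5 0 0;4.4 -20.2 0 0;4.3 -23.8 0 0;4.1 -26.5 0 0;3.7 -29.2 0 0;3.1 -31.9 0 0;2.1 -35.3 0 0",
)

```text
t: 5.8
tcp_pos: [0.4541, 0.0151, 0.0474]
tool_rot: [0.114, 0.993, 0.0, -0.001]
force: [-0.1, 3.1, 3.3]
finger_gap: -0.001
gripper_force: 1.7
```

Emit:
step_arm(
  targets="-1.1 -2.5 0 0;-2.3 -4.9 0 0;-4.3 -7.9 0 0;-6.0 -10.0 0 0;-8.0 -11.9 0 0;-10.8 -14.2 0 0;-13.1 -15.7 0 0;-15.5 -16.9 0 0;-18.9 -18.2 0 0;-21.5 -18.9 0 0;-24.2 -19.4 0 0;-27.8 -19.9 0 0",
)

```text
t: 7.0
tcp_pos: [0.4772, -0.0106, 0.0475]
tool_rot: [0.114, 0.993, -0.0, -0.0]
force: [-2.6, 1.4, 3.2]
finger_gap: -0.001
gripper_force: 1.7
```

```bash
python3 -c "
from h import *
s=manip.sense();c=np.load('c.npy');print(s['t'],s['tcp_pos'],s['force'],1e3*np.linalg.norm(c-s['tcp_pos'][:2],axis=1).min())
cv2.imwrite('pics/s2.png',cv2.resize(manip.snapshot('side')[150:240,225:335,::-1],None,fx=6,fy=6,interpolation=cv2.INTER_CUBIC))"
```

```text
7.0 [ 0.47715624 -0.01060377  0.04747094] [-2.59647774  1.35389203  3.21100401] 0.0766371210962234
```

View pics/s2.png

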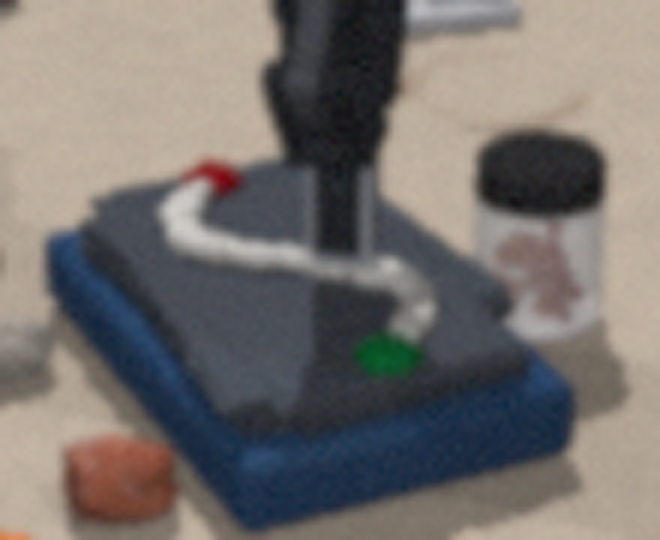

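The fingertips rest on the crest past the first bend (crop about (342,255)). The jar and pebble are untouched. I continue.

Emit:
step_arm(
  targets="-2.7 -0.2 0 0;-5.4 -0.4 0 0;-9.0 -0.5 0 0;-11.8 -0.5 0 0;-14.5 -0.5 0 0;-18.1 -0.5 0 0;-20.8 -0.5 0 0;-23.5 -0.5 0 0;-26.2 -0.5 0 0;-29.9 -0.7 0 0;-32.6 -0.9 0 0;-35.3 -1.2 0 0",
)

```text
t: 8.25
tcp_pos: [0.5116, -0.0197, 0.0475]
tool_rot: [0.114, 0.993, 0.0, 0.0]
force: [-2.4, 0.6, 3.2]
finger_gap: 0.003
gripper_force: 1.7
```

Emit:
step_arm(
  targets="-3.6 -0.6 0 0;-6.2 -1.1 0 0;-8.8 -1.9 0 0;-12.2 -3.2 0 0;-14.7 -4.4 0 0;-17.0 -5.8 0 0;-19.7 -8.1 0 0;-21.6 -10.1 0 0;-23.3 -12.3 0 0;-25.2 -15.3 0 0;-26.4 -17.8 0 0;-27.4 -20.3 0 0",
)

```text
t: 9.45
tcp_pos: [0.5339, -0.046, 0.0476]
tool_rot: [0.114, 0.993, -0.0, 0.001]
force: [-0.4, 2.5, 2.6]
finger_gap: 0.004
gripper_force: 1.7
```

Emit:
step_arm(
  targets="-1.1 -3.4 0 0;-1.7 -6.1 0 0;-2.2 -8.8 0 0;-2.5 -11.5 0 0;-2.6 -15.1 0 0;-2.5 -17.8 0 0;-2.3 -20.5 0 0;-1.6 -24.1 0 0;-0.9 -26.7 0 0;0.1 -29.2 0 0;1.7 -32.5 0 0;3.2 -34.7 0 0",
)

```text
t: 10.65
tcp_pos: [0.5227, -0.0792, 0.0476]
tool_rot: [0.114, 0.993, -0.0, 0.001]
force: [2.4, 1.5, 3.4]
finger_gap: -0.004
gripper_force: 1.7
```

Emit:
step_arm(
  targets="0 0 0 0;0 0 0 0;0 0 0 0",
)

```text
t: 10.95
tcp_pos: [0.5224, -0.0793, 0.0475]
tool_rot: [0.114, 0.993, -0.0, -0.0]
force: [-0.1, -2.3, 3.9]
finger_gap: -0.002
gripper_force: 1.7
```

```bash
python3 -c "
from h import *
s=manip.sense();c=np.load('c.npy');print(s['t'],s['tcp_pos'],s['force'],c[-1],s['qd'].round(3))
cv2.imwrite('pics/s3.png',cv2.resize(manip.snapshot('side')[150:240,225:335,::-1],None,fx=6,fy=6,interpolation=cv2.INTER_CUBIC))"
```

```text
10.95 [ 0.52235896 -0.07934703  0.04753983] [-0.06412534 -2.27913862  3.92662417] [ 0.52242416 -0.07883824] [ 0.001 -0.001 -0.001  0.001  0.001 -0.   ]
```

View pics/s3.png

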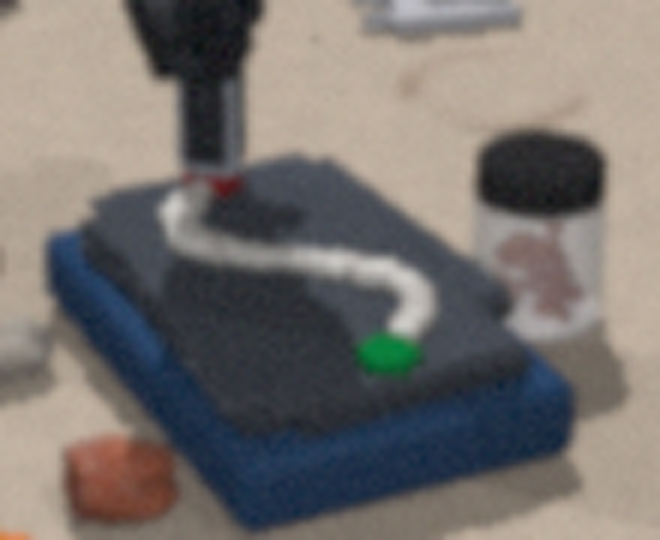

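The fingertips rest on the red crystal (crop about (212,178)) at 3 to 4 N. The jar and the orange-red pebble are unmoved.

```bash
python3 -c "
from station import manip
print(manip.sign_off())"
```

```text
the job is handed in; nothing more can be done
None
```

The job is handed in: the fingertips touched the green crystal, ran along the vein through both bends at about 3 N with the slab sunk about 3.5 mm, and finished resting lightly on the red crystal at about 11 s, with the jar and pebbles undisturbed as far as the side camera showed.

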